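# Stop and reset the ball shaker, then present its ball tray to the code reader

## Robot

A 6-joint arm with a two-finger parallel gripper is mounted at the origin on a cart in front of the work surface, level with it; the furniture and walls round the work are solid. World frame = base frame: x ahead of the robot, y to its left, z up, the work surface at z = 0. Lengths are in m, angles in degrees, forces in N, time in s.
With the tool pointing down it reaches from about 0.3 to 0.75 m from the base axis. Payload 8.5 kg.
Tool frame: the origin (TCP) lies midway between the tips of the shut fingers; the grasp point (between the pads) lies 19 mm behind it (bot.grip_point_offset is the distance from the TCP to the grasp point, in m); z points along the fingers, y is the line along which they close (so a half turn about z gives the same grasp; the last joint's range is limited). The gripper opens to 88 mm and grips with 3 to 60 N. Pads are 18 mm wide; open, the fingers measure 123 mm over their backs; the gripper's body (75 mm by 187 mm) begins 45 mm behind the grasp point.
Start: joints at [62.493, 21.807, 74.336, -0, 83.858, -12.336], TCP at [0.144, 0.531, 0.239] pointing down, gripper open.
Joint ranges: [-178.18, 178.18], [-50.72, 133.34], [12.68, 142.11], [-81.47, 261.47], [9.98, 163.14], [-165.26, 165.26]. Speed limits (degrees/s): [136.94, 136.94, 180, 180, 180, 180].

## Interface

Orientations are given as [roll, pitch, yaw] about the fixed x, y, z axes, in that order (R = Rz(yaw) Ry(pitch) Rx(roll)).
In Python, from bench import bot, status, imaging, job, spotter gives the robot as it stands. Calls block until the motion is done:
- bot.goto(position, orientation): joint-space move of the TCP to a pose.
- bot.line_to(position, orientation=None, max_speed=0.15, stop_force=None): straight line of the TCP; orientation=None keeps the orientation; max_speed is the mean speed in m/s. With stop_force (N) it stops when the force on the tool has changed by that much, and returns True; else False.
- bot.movej(angles): joint-space move.
- bot.open_gripper() and bot.close_gripper(squeeze=None): open the fingers fully, or close them until they stop; squeeze is the grip in N (None keeps the last).
- bot.wait(seconds).
- bot.solve_ik(position, orientation): joint angles nearest the present ones, or None.
- status.state(): the state.
- imaging.get_image(name): name is "scene" or "top" or "wrist"; returns a dict with "frame" (384x512x3 uint8, red, green, blue), "z_map" (384x512 float32, m along the optical axis (not along the pixel's ray), 0 where there is no reading), "fovy" (degrees; the focal length in pixels is half the picture's height over the tangent of half this angle, whatever the lens; pixels are square), "cx", "cy" (the principal point, pixels), "world_from_camera" (4x4, takes a point from camera to world coordinates); the wrist camera has in their place "T_tool_cam" (4x4, takes a point from camera to tool coordinates, whose origin is the TCP and whose axes are the flange's). Camera axes: x right, y up, looking along -z (the intrinsics and any distortion apply to the point x, -y, -z); pixel columns grow to the right and rows downward; lengths in m; the calibration is good to about 2 mm. A picture is of the moment at which its call begins: read the wrist's pose just before it.
A pose or a line that the arm cannot do raises bot.Unreachable and nothing moves.
- job.hand_in(): hands the job in; it is judged then, once.
Trained networks look in a picture, given as the dict that the camera call returned (one of the last four; its "shot" number tells which), for a name from the list of things; names that differ only in an ending like _2 or _b are one class to them, and where a whole thing is asked for, a point or a joint stands for the part that bears it (a point fixed in the world has none). Each returns a list of dicts, best first, with "score" (0 to 1); they miss things now and then, are a little off and sometimes report something else, mostly with a low value. They report only what shows in the picture. A call takes as long as a camera call.
- spotter.search_frame(picture, name): "at" ([row, column] as shares, 0 to 1, of the picture: columns of its width, rows of its height, amid what is visible of it).
- spotter.trace(picture, name): "region" (384x512 bool, what is visible of it) and "at" ([row, column] as shares, 0 to 1, of the picture: columns of its width, rows of its height, amid what is visible of it).
- spotter.landmark_of(picture, name): "at" ([row, column] as shares, 0 to 1, of the picture: columns of its width, rows of its height: a listed point, or the origin of a listed thing).
The state is a dict: "time": time; "q": joint angles; "joint_vel": joint speeds; "effort": joint torques, N m; "ee_pos": TCP position; "eef_rot": TCP orientation; "force": force on the tool from outside, world axes, zero at the start; "torque": the same for the moment, N m; "opening": finger opening in m; "grip_force": force on a finger pad.
Only numpy, scipy, OpenCV 4.12 (cv2) and the standard library are available. Lean on these libraries where they do the work, as an engineer would, in place of code of your own. Each camera call takes 0.05 s, during which the arm holds its last target. There are 200 camera calls.

## Task

Stop the ball shaker by pressing the mushroom button on the stop box fully down and letting it spring back up, then reset the stop by turning the mushroom head clockwise (seen from above) as far as it goes. Then lift the ball tray off the shaker by its handle, keep it level so that the loose steel ball stays in its pocket, and carry it over the round window of the code reader. Finish while still holding the tray there in the gripper, still and level, centred over the window with its underside about 10 cm above it; leave the jar, the tape roll and the slim driver where they are.

Things in the scene. Friction and masses are not known exactly. Their poses are not given: they have to be found in the camera images.
- stop_box: Stop box, a grey enclosure 86 x 86 mm, 52 mm high, fixed to the bench, with a black collar (42 mm across, up to 59 mm above the bench) and a mushroom button on top. Origin at the centre of its underside, z up. It may stand in any of three places in a row from left to right in front of the robot; shaker and reader take the other two.
- stop_top (a point): Centre of the top of the mushroom button's head when it is up, on the vertical turning axis: 98 mm above the bench; it moves with the head. The head is 40 mm in diameter and 24 mm tall, fluted, with nearly straight sides from 4 to 17 mm above its lower face (lower face 74 mm above the bench, so 15 mm free below it over the collar). A pale tick on top lies along the point's x axis.
- stop_plunger (a joint): Downward travel of the mushroom button: 0 up, 0.007 m fully down. A spring (about 2 N at the start, 5 N fully down) returns it as soon as it is let go; it does not latch.
- stop_head (a joint): Turn of the mushroom head about the vertical axis, clockwise seen from above is positive: starts between 0 and 0.1 rad, reaches its end stop at 0.8 rad (reset). Stiff by about 0.04 N m and stays where it is left. It turns whether the button is up or down.
- shaker: Ball shaker, fixed to the bench: grey base and a steel deck 134 x 168 mm (x, y) on four springs; deck surface 50 mm above the bench, with a lip round it 6 mm high and 6 mm thick. It does not move. Origin at the centre of its underside, z up.
- tray: Loose aluminium ball tray lying on the shaker's deck: plate 90 x 130 x 8 mm (x, y, z), about 0.35 kg, with two round pockets 40 mm across and 3 mm deep at y = +42 and y = -42 mm, and a bow handle over the middle. Origin at the centre of its underside, z up. The ball is loose in the pocket at +y, the other is empty.
- tray_grip (a point): Centre of the tray's handle bar, 66 mm above the tray's underside: black bar 70 mm long along the tray's x, 14 mm wide along y (grip it across y), 18 mm tall, on two posts at its ends; clear space below it.
- tray_pocket (a point): Where the ball's centre lies when the ball sits in the middle of its pocket (tray frame: x 0, y +42, z 17 mm).
- ball_center (a point): Centre of the loose steel ball, 24 mm in diameter, 56 g. It can roll up to 12 mm from the middle of its pocket and climbs the 3 mm rim if the tray tips far or is jerked or bumped.
- reader: Code reader, fixed to the bench: grey housing 80 x 100 mm (x, y) with a round upward-looking window on top. Origin at the centre of its underside, z up.
- reader_window (a point): Centre of the reader's round window (44 mm glass in a 56 mm dark ring), 50 mm above the bench, facing up.
- jar: Bystander: small jar, 48 mm across and 62 mm tall, behind the row. Origin at the centre of its underside.
- tape_roll: Bystander: roll of tape lying flat, 66 mm across and 15 mm tall, behind the row. Origin at the centre of its underside.
- slim_driver: Bystander: slim screwdriver 113 mm long, 12 mm thick, lying near the bench's front edge. Origin at the centre of its underside.

How it is judged:
By the outcome, as a careful person would: the job done as asked, in the order asked, and still so for the second after the job is handed in, while the arm keeps its last pose, push and grip.
It also fails if it takes over 64 s, if anything falls off the work surface, if the arm or the gripper's body presses on something with over 40 N, if the wrist force passes 120 N, or if a joint passes its speed limit or range.

## Working session

There is one attempt and no reset: what is moved stays moved. The work goes in short steps, each a Python script; the robot and the scene stay as the last script left them, time stands still between calls to the robot, and variables do not carry over. Pictures are saved under pics/ and viewed, at most 10 in all, crops included, and the job is handed in when it is done.

```bash
mkdir -p pics; ls; cat > h.py <<'E'
import numpy as np, cv2
from bench import bot, status, imaging, job, spotter
from scipy.spatial.transform import Rotation as R
def T_wc(im, st):
    if "world_from_camera" in im: return np.array(im["world_from_camera"])
    T=np.eye(4); T[:3,:3]=R.from_euler("xyz",st["eef_rot"],degrees=True).as_matrix(); T[:3,3]=st["ee_pos"]
    return T@np.array(im["T_tool_cam"])
def shot(n):
    st=status.state(); im=imaging.get_image(n); return im,T_wc(im,st)
def f_of(im): return 192/np.tan(np.radians(im["fovy"])/2)
def undist(im,u,v):
    f=f_of(im); d=im.get("distortion")
    return (u-im["cx"])/f,(v-im["cy"])/f
def ray(im,T,u,v):
    x,y=undist(im,u,v); return T[:3,3],T[:3,:3]@np.array([x,-y,-1.])
def at_z(im,T,at,z):
    o,d=ray(im,T,at[1]*512,at[0]*384); return o+d*(z-o[2])/d[2]
def cloud(im,T):
    v,u=np.mgrid[:384,:512]; x,y=undist(im,u+.5,v+.5); Z=im["z_map"]
    return np.stack([x*Z,-y*Z,-Z],-1)@T[:3,:3].T+T[:3,3]
E
python3 - <<'E'
from h import *
for n in ("top","scene"):
    im,T=shot(n); print(n,{k:v for k,v in im.items() if k not in("frame","z_map")})
    cv2.imwrite(f"pics/{n}.png",im["frame"][...,::-1])
    for nm,z in (("stop_top",.098),("tray_grip",.116),("reader_window",.05),("ball_center",.067),("tray_pocket",.067),("shaker",0),("stop_box",0),("jar",0),("tape_roll",0),("slim_driver",0)):
        r=spotter.landmark_of(im,nm)
        print(nm,[(round(x["score"],2),at_z(im,T,x["at"],z).round(3)) for x in r[:2]])
print(status.state())
E
```

```text
pics
top {'fovy': 42.010032267256065, 'cx': 257.7689453425192, 'cy': 186.8973246859007, 'world_from_camera': array([[ 0.01355559,  0.99459261, -0.10296493,  0.38084179],
       [-0.99984583,  0.01233335, -0.0124979 ,  0.11320748],
       [-0.01116042,  0.10311847,  0.99460647,  1.25615008],
       [ 0.        ,  0.        ,  0.        ,  1.        ]]), 'shot': 1}
stop_top [(0.7, array([0.516, 0.331, 0.098])), (0.52, array([ 0.627, -0.072,  0.098]))]
tray_grip [(0.96, array([0.508, 0.114, 0.116]))]
reader_window [(0.95, array([ 0.475, -0.157,  0.05 ])), (0.48, array([ 0.635, -0.082,  0.05 ]))]
ball_center [(0.7, array([ 0.468, -0.137,  0.067]))]
tray_pocket [(0.57, array([0.508, 0.16 , 0.067]))]
shaker []
stop_box [(0.7, array([0.517, 0.332, 0.   ]))]
jar [(0.67, array([0.661, 0.23 , 0.   ]))]
tape_roll [(0.87, array([ 0.651, -0.09 ,  0.   ]))]
slim_driver [(0.47, array([0.365, 0.214, 0.   ]))]
scene {'fovy': 49.77643254665428, 'cx': 255.5744595462996, 'cy': 204.47959021005886, 'world_from_camera': array([[ 0.89150839,  0.20294643, -0.40500066,  0.0395513 ],
       [-0.45291312,  0.38
[... 707 characters left out ...]
(0.5, array([0.362, 0.222, 0.   ]))]
{'time': 1.1, 'q': array([ 6.24946823e+01,  2.18057893e+01,  7.43361569e+01,  3.40164193e-04,
        8.38570170e+01, -1.23358229e+01]), 'joint_vel': array([-0.06299476,  0.04597933, -0.02814552, -0.082969  , -0.06526798,
        0.03599398]), 'effort': array([-2.20594120e-03, -4.37825060e+01, -2.24728507e+01,  7.12389615e-02,
        3.15427047e-02, -8.38168148e-05]), 'ee_pos': array([0.14391376, 0.53081843, 0.23875402]), 'eef_rot': array([ 1.79998915e+02, -1.08896481e-04,  1.64830469e+02]), 'force': array([ 0.09547277,  0.01403044, -0.43582575]), 'torque': array([-0.04945425, -0.00958175,  0.00604908]), 'grip_force': 0.0, 'opening': 0.08797634553357085}
```

View both.

View pics/top.png

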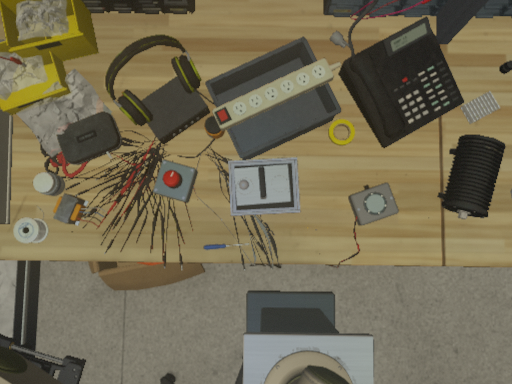

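View pics/scene.png

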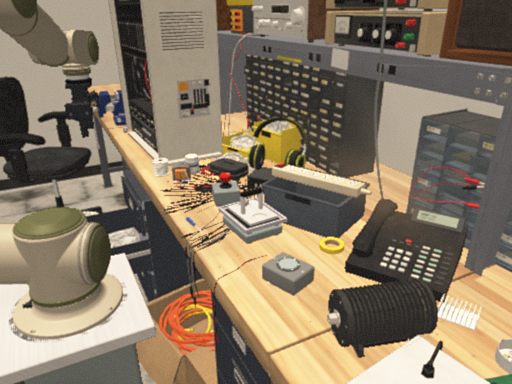

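```bash
cat > look.py <<'E'
from h import *
im,T=shot("wrist"); C=np.array(im["T_tool_cam"]); print(C.round(3),im["fovy"],im["cx"],im["cy"])
def over(p,yaw,d):
    Rt=R.from_euler("xyz",[180,0,yaw],degrees=True).as_matrix()
    ax=-(Rt@C[:3,:3])[:,2]
    return np.array(p)-ax*d-Rt@C[:3,3]
D={"reader":([.477,-.155,.05],["reader_window","reader"]),"tray":([.509,.117,.1],["tray_grip","ball_center","tray_pocket","tray","shaker"]),"stop":([.517,.333,.098],["stop_top","stop_box"])}
H=dict(stop_top=.098,tray_grip=.116,reader_window=.05,ball_center=.067,tray_pocket=.067,tray=.05,shaker=0,stop_box=0,reader=0)
for k,(p,names) in D.items():
    q=over(p,180,.3); q[2]=max(q[2],.2); print(k,q.round(3))
    bot.goto(q,[180,0,180]); bot.wait(.2)
    im,T=shot("wrist"); cv2.imwrite(f"pics/w_{k}.png",im["frame"][...,::-1]); np.savez(f"{k}.npz",rgb=im["frame"],P=cloud(im,T),T=T,f=f_of(im),c=[im["cx"],im["cy"]])
    for n in names: print(n,[(round(x["score"],2),at_z(im,T,x["at"],H[n]).round(4),np.round(np.array(x["at"])*[384,512])) for x in spotter.landmark_of(im,n)[:2]])
print(status.state()["time"])
E
python3 look.py; python3 -c "
import cv2,numpy as np
cv2.imwrite('pics/all.png',cv2.resize(np.hstack([cv2.imread(f'pics/w_{k}.png') for k in('stop','tray','reader')]),(800,200)))"
```

```text
[[ 0.     0.967  0.256  0.065]
 [ 1.    -0.    -0.001  0.   ]
 [-0.001  0.256 -0.967 -0.145]
 [ 0.     0.     0.     1.   ]] 61.88831187996932 255.2121092237896 189.6816378315455
reader [ 0.466 -0.156  0.2  ]
reader_window [(0.56, array([ 0.4735, -0.1565,  0.05  ]), array([184., 253.]))]
reader [(0.65, array([ 0.4725, -0.1536,  0.    ]), array([173., 256.])), (0.36, array([ 0.6521, -0.0838,  0.    ]), array([314., 312.]))]
tray [0.498 0.116 0.245]
tray_grip [(0.96, array([0.513 , 0.1205, 0.116 ]), array([198., 260.])), (0.67, array([0.498 , 0.2709, 0.116 ]), array([182., 432.]))]
ball_center [(0.84, array([0.5088, 0.1622, 0.067 ]), array([181., 300.]))]
tray_pocket [(0.78, array([0.5077, 0.1598, 0.067 ]), array([180., 298.]))]
tray [(0.73, array([0.5149, 0.1152, 0.05  ]), array([183., 255.]))]
shaker []
stop [0.506 0.332 0.243]
stop_top [(0.85, array([0.5199, 0.3326, 0.098 ]), array([192., 256.]))]
stop_box []
6.975
```

View pics/w_tray.png

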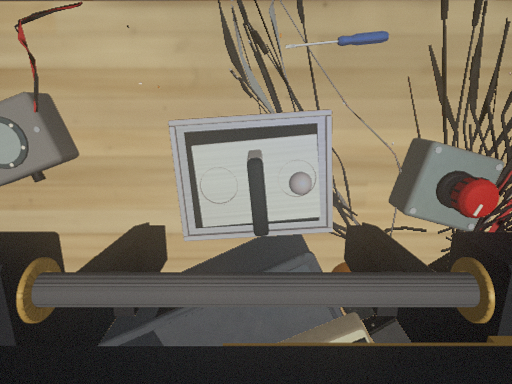

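View pics/w_stop.png

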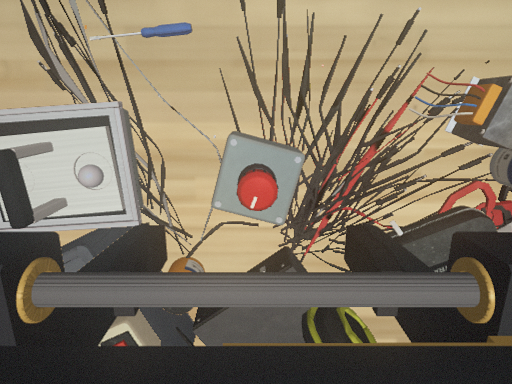

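```bash
cat > an.py <<'E'
import numpy as np, cv2
def box(P,m):
    Q=P[m][:,:2]; r=cv2.minAreaRect((Q*1000).astype(np.float32)); return len(Q),Q.mean(0).round(4),np.round(r,1).tolist() if 0 else r,P[m][:,2].mean().round(4)
def near(P,c,r): return (np.hypot(P[...,0]-c[0],P[...,1]-c[1])<r)
# stop
d=np.load("stop.npz"); P=d["P"]; rgb=d["rgb"].astype(int)
red=(rgb[...,0]>110)&(rgb[...,0]>2*rgb[...,1])&near(P,(.518,.333),.04)
zt=np.percentile(P[red][:,2],99); print("head top z",zt)
m=red&(P[...,2]>zt-.006); c,r=cv2.minEnclosingCircle((P[m][:,:2]*1000).astype(np.float32)); print("top",m.sum(),c,r,P[m][:,:2].mean(0))
m=near(P,(.518,.333),.08)&(abs(P[...,2]-.052)<.003); print("box",box(P,m))
d=np.load("tray.npz"); P=d["P"]
m=near(P,(.513,.118),.055)&(P[...,2]>.115)&(P[...,2]<.135); print("bar",box(P,m))
m=near(P,(.513,.118),.09)&(abs(P[...,2]-.058)<.003); print("plate",box(P,m))
m=near(P,(.513,.118),.14)&(abs(P[...,2]-.050)<.0075);print("deck",box(P,m))
d=np.load("reader.npz"); P=d["P"]
m=near(P,(.474,-.155),.075)&(abs(P[...,2]-.050)<.008)
print("reader",box(P,m),np.percentile(P[m][:,2],[5,50,95]))
d=np.load("stop.npz")
for k in("stop","tray","reader"):
    P=np.load(k+".npz")["P"]; m=P[...,2]>.13; print(k,"tall",m.sum(),P[m].min(0).round(3) if m.any() else"",P[m].max(0).round(3) if m.any() else "")
E
python3 an.py
```

```text
head top z 0.09801166555218763
top 1072 (521.3947143554688, 334.0665283203125) 18.95188331604004 [0.51987446 0.33415123]
box (4191, array([0.5169, 0.3341]), ((521.5390625, 334.0911560058594), (84.43526458740234, 84.18392944335938), 74.75863647460938), np.float64(0.0514))
bar (1212, array([0.5098, 0.1186]), ((511.82861328125, 118.7252197265625), (69.35542297363281, 13.95385456085205), 5.405638217926025), np.float64(0.1238))
plate (8816, array([0.5101, 0.1196]), ((522.2235107421875, 115.6587142944336), (159.85723876953125, 167.35202026367188), 3.7464261054992676), np.float64(0.0572))
deck (14359, array([0.5061, 0.1127]), ((517.19873046875, 120.6504898071289), (181.43397521972656, 195.2729034423828), 14.780025482177734), np.float64(0.0531))
reader (7903, array([ 0.4684, -0.1535]), ((468.08349609375, -146.76109313964844), (78.53495788574219, 114.40261840820312), 19.940139770507812), np.float64(0.0468)) [0.04375687 0.04586636 0.05054305]
stop tall 59234 [0.441 0.187 0.13 ] [0.663 0.43  0.388]
tray tall 58842 [0.433 0.05  0.13 ] [0.653 0.225 0.39 ]
reader tall 58080 [ 0.401 -0.22   0.198] [ 0.477 -0.09   0.345]
```

View pics/w_reader.png

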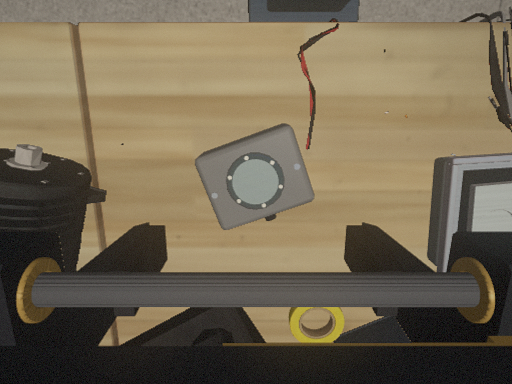

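```bash
cat > a.py <<'E'
from h import *
d=np.load("reader.npz"); P=d["P"]; m=(np.hypot(P[...,0]-.474,P[...,1]+.156)<.04)&(P[...,2]>.0480)&(P[...,2]<.056)
print("ring",m.sum(),cv2.minEnclosingCircle((P[m][:,:2]*1000).astype(np.float32)),P[m].mean(0))
x,y=.5214,.334; Y=205
bot.close_gripper(10)
bot.goto([x,y,.115],[180,0,Y])
print("pressed",bot.line_to([x,y,.084],max_speed=.03,stop_force=18)); s=status.state(); print(s["ee_pos"],s["force"])
bot.wait(.2); s=status.state(); print(s["ee_pos"],s["force"])
bot.line_to([x,y,.16],max_speed=.12); s=status.state(); print(s["ee_pos"],s["force"],s["time"])
bot.open_gripper()
bot.line_to([x,y,.067],max_speed=.08)
bot.close_gripper(12); s=status.state(); print("grip",s["ee_pos"],s["force"],s["torque"],s["opening"],s["grip_force"])
E
python3 a.py
```

```text
ring 2523 ((471.1178894042969, -154.14894104003906), 27.952880859375) [ 0.47045893 -0.15427163  0.04970766]
pressed True
[0.52156602 0.33410388 0.09086654] [-2.25018926 -1.92485482  7.45893387]
[0.52160105 0.33409973 0.09086265] [-1.61238335 -1.06982543  8.05227339]
[0.52104566 0.33382848 0.15896628] [ 1.07058569 -1.01704787 -0.01748145] 10.5833
grip [0.52184777 0.33313226 0.06708415] [ 1.31057983 -5.51052458  0.92435429] [-0.61605603 -0.18037292  0.00086716] 0.03909652723048782 11.999947833828628
```

```bash
cat > b.py <<'E'
from h import *
q=np.array(status.state()["q"])
for i in range(6):
    q[5]+=10 if i<5 else 5; bot.movej(q); s=status.state(); print(s["q"][5].round(2),s["eef_rot"][2].round(1),s["torque"].round(3),s["force"].round(1),s["opening"].round(4),s["time"])
E
python3 b.py
```

```text
Traceback (most recent call last):
  File "b.py", line 4, in <module>
    q[5]+=10 if i<5 else 5; bot.movej(q); s=status.state(); print(s["q"][5].round(2),s["eef_rot"][2].round(1),s["torque"].round(3),s["force"].round(1),s["opening"].round(4),s["time"])
                                                                                                                                                       ^^^^^^^^^^^^^^^^^^
AttributeError: 'float' object has no attribute 'round'
```

One 10° step was done; 45° remain.

```bash
sed -i 's/range(6)/range(1,6)/; s/s\["opening"\].round(4)/s["opening"]/' b.py; python3 b.py
```

```text
-73.87 -174.4 [-0.29  -0.047 -0.012] [ 0.3 -2.6  0.7] 0.03896656498605135 14.5917
-63.92 175.6 [-0.554 -0.045  0.016] [ 0.2 -3.9  1.6] 0.039064940363748774 14.8833
-53.84 165.5 [-0.766 -0.028 -0.029] [ 0.9 -4.9  1. ] 0.038942160160110276 15.175
-43.85 155.5 [-1.067 -0.232  0.128] [ 1.3 -6.   1.2] 0.039177626008009336 15.4667
-38.87 150.6 [-1.172 -0.22   0.175] [ 1.5 -8.   1.6] 0.03876012819611767 15.7167
```

```bash
cat > c.py <<'E'
from h import *
q=np.array(status.state()["q"])
for i in range(2):
    q[5]+=6; bot.movej(q); s=status.state(); print(s["q"][5].round(2),s["torque"].round(3),s["force"].round(1),s["opening"])
bot.open_gripper()
x,y=.5214,.334
bot.line_to([x,y,.16],max_speed=.15)
bot.goto([.506,.332,.243],[180,0,180]); bot.wait(.2)
im,T=shot("wrist"); f=im["frame"]; cv2.imwrite("pics/w2.png",f[...,::-1])
P=cloud(im,T); a=np.load("stop.npz")
for rgb,P in((a["rgb"],a["P"]),(f,P)):
    m=(np.hypot(P[...,0]-x,P[...,1]-y)<.0185)&(abs(P[...,2]-.0965)<.004)&(rgb.min(-1)>110)
    Q=P[m]; print(m.sum(),Q.mean(0), np.degrees(np.arctan2(Q[:,1].mean()-y,Q[:,0].mean()-x)))
c=np.hstack([k[150:230,210:300] for k in(a["rgb"],f)])
cv2.imwrite("pics/cmp.png",cv2.resize(c,None,fx=4,fy=4)[...,::-1]); print(status.state()["time"])
E
python3 c.py
```

```text
-33.24 [-0.771 -0.093  0.211] [ 0.7 -5.4  1.1] 0.03891612987074005
-27.18 [-0.908  0.01   0.16 ] [ 0.8 -5.3  0.4] 0.038936462784492025
49 [0.53071118 0.33015735 0.09689403] -22.42553211106687
46 [0.52661487 0.32531839 0.09698564] -59.00760639105848
18.8083
```

View pics/cmp.png

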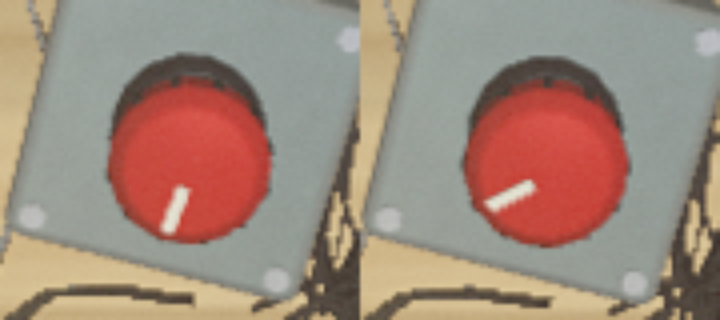

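```bash
cat > d.py <<'E'
from h import *
x,y,Y=.5118,.1187,185.4; O=[180,0,Y-360]
bot.goto([x,y,.17],O)
bot.line_to([x,y,.097],O,max_speed=.06)
bot.close_gripper(40); s=status.state(); print(s["ee_pos"],s["opening"],s["grip_force"],s["force"],s["torque"])
bot.wait(.3)
bot.line_to([x,y,.117],max_speed=.02); bot.wait(.2); s=status.state(); print(s["ee_pos"],s["force"],s["torque"],s["opening"])
im,T=shot("wrist"); cv2.imwrite("pics/lift.png",im["frame"][...,::-1])
P=cloud(im,T); np.savez("lift.npz",P=P,rgb=im["frame"])
for n,z in(("ball_center",.087),("tray_pocket",.087)):print(n,[(r["score"],at_z(im,T,r["at"],z).round(4)) for r in spotter.landmark_of(im,n)[:2]])
m=(abs(P[...,0]-x)<.05)&(abs(P[...,1]-y)<.07)&(abs(P[...,2]-.078)<.008); Q=P[m]
A=np.c_[Q[:,:2]-[x,y],np.ones(len(Q))]
for _ in range(4):
    k=np.linalg.lstsq(A,Q[:,2],rcond=None)[0]; g=abs(A@k-Q[:,2])<.002; A,Q=A[g],Q[g]
print("tilt deg",np.degrees(k[:2]),k[2],len(Q),s["time"])
E
python3 d.py
```

```text
[0.51183367 0.11859397 0.09700906] 0.013449692730783842 39.99997079372406 [ 0.0897083  -1.79548379 -0.32492189] [-0.18291155 -0.01953352  0.03678433]
[0.51176499 0.11870929 0.11692179] [ 0.5409941  -0.06401714 -4.99874289] [ 0.01520085 -0.05767939  0.01848965] 0.013217620606422852
ball_center [(0.6, array([0.5109, 0.1634, 0.087 ]))]
tray_pocket [(0.81, array([0.5072, 0.1612, 0.087 ]))]
tilt deg [-3.30901646 -0.23944483] 0.07539815450715642 14557 23.8417
```

View pics/lift.png

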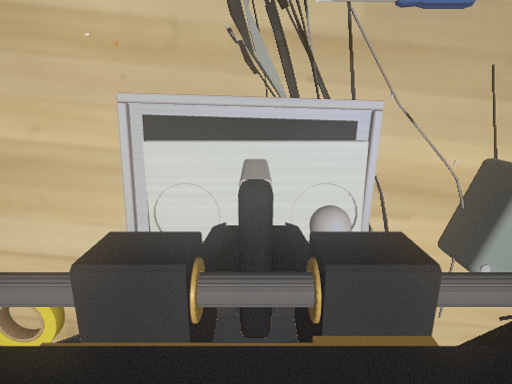

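```bash
cat > e.py <<'E'
import numpy as np
x,y=.5118,.1187; t=np.radians(5.4)
def fit(P,z,sel,n):
    X=P[...,0]-x;Y=P[...,1]-y; a=X*np.cos(t)+Y*np.sin(t); b=-X*np.sin(t)+Y*np.cos(t)
    m=sel(a,b)&(abs(P[...,2]-z)<.007)
    A=np.c_[a[m],b[m],np.ones(m.sum())]; Z=P[...,2][m]
    for _ in range(6):
        k=np.linalg.lstsq(A,Z,rcond=None)[0]; r=A@k-Z; g=abs(r)<max(2*r.std(),.0007); A,Z=A[g],Z[g]
    print(n,np.degrees(k[:2]).round(2),k[2].round(4),len(Z),"a",A[:,0].min().round(3),A[:,0].max().round(3),"rms",(A@k-Z).std())
plate=lambda a,b:(abs(a)<.043)&(abs(b)<.063)&(abs(b)>.012)&(np.hypot(a,abs(b)-.042)>.022)
P0=np.load("tray.npz")["P"];P1=np.load("lift.npz")["P"]
fit(P0,.058,plate,"before"); fit(P1,.078,plate,"lifted")
bench=lambda a,b:(a<-.09)&(a>-.2)&(abs(b)<.2)
fit(P0,0,bench,"bench0");fit(P1,0,bench,"bench1")
E
python3 e.py
```

```text
before [0.05 0.05] 0.0576 4246 a -0.043 0.043 rms 0.0005282629399308928
lifted [ 0.01 -0.07] 0.0774 7390 a -0.043 0.011 rms 0.000482570462162145
bench0 [0.06 0.03] -0.0004 26502 a -0.2 -0.09 rms 0.0006316229352617731
bench1 [0.06 0.04] -0.0004 28543 a -0.14 -0.09 rms 0.0005572885080757267
```

```bash
cat > g.py <<'E'
from h import *
x,y=.5118,.1187
bot.line_to([x,y,.197],max_speed=.04); bot.wait(.2)
bot.line_to([.4713,-.1543,.197],max_speed=.05); bot.wait(1)
s=status.state(); print(s["time"],s["ee_pos"],s["eef_rot"],s["force"],s["torque"],s["opening"])
im,T=shot("wrist"); a=im["frame"]; P=cloud(im,T); np.savez("fin.npz",P=P)
for n,z in(("ball_center",.167),("tray_pocket",.167)):print(n,[(r["score"],at_z(im,T,r["at"],z).round(4)) for r in spotter.landmark_of(im,n)[:2]])
b=imaging.get_image("top")["frame"]; b=cv2.resize(b[120:280,150:420],(540,320))
cv2.imwrite("pics/fin.png",np.vstack([cv2.resize(a[100:300],(540,211)),b])[...,::-1])
x,y=.4713,-.1543
import e
e.x,e.y=x,y; e.fit(P,.158,e.plate,"final")
E
python3 g.py
```

```text
33.0083 [ 0.47128318 -0.15430986  0.19701069] [-1.79999668e+02 -8.94465138e-04 -1.74602216e+02] [ 0.12935164  0.11011604 -4.12193681] [-0.01561564  0.0376826  -0.01264015] 0.013527595572430185
ball_center [(0.57, array([ 0.4717, -0.1089,  0.167 ]))]
tray_pocket [(0.8, array([ 0.4682, -0.1125,  0.167 ]))]
before [0.05 0.05] 0.0576 4246 a -0.043 0.043 rms 0.0005282629399308928
lifted [ 0.01 -0.07] 0.0774 7390 a -0.043 0.011 rms 0.000482570462162145
bench0 [0.06 0.03] -0.0004 26502 a -0.2 -0.09 rms 0.0006316229352617731
bench1 [0.06 0.04] -0.0004 28543 a -0.14 -0.09 rms 0.0005572885080757267
final [ 0.04 -0.05] 0.1575 7304 a -0.043 0.011 rms 0.0004777979155588385
```

View pics/fin.png

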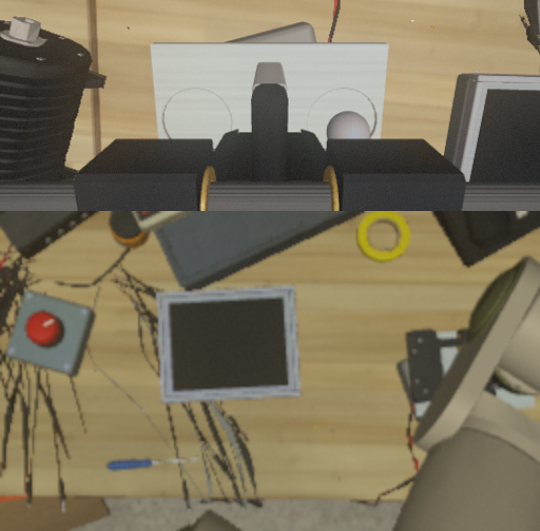

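The tray is held level over the reader with the ball still in its +y pocket. The tray underside is at about 0.15 m and the bystanders are undisturbed.

```bash
python3 -c "
from bench import job
print(job.hand_in())"
```

```text
the job is handed in; nothing more can be done
None
```

The job is handed in at about 33 s: the stop was pressed fully and released, its head was turned clockwise to the end stop, and the tray is held level over the reader window, underside about 10 cm above it, with the ball in its pocket.

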